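Load a shower head into the leak-test nest

TASK

Load the shower head that waits on the shelf of the leak-test fixture. First swing the fixture's test arm well aside, then slide the head along the shelf so that its front edge tips down into the round nest and goes under the fixed lip while its rear edge still rests up on the spring latch. Let it lie there for a moment, press the raised rear edge down until the head lies flat and the latch snaps over its rim, then swing the arm all the way back to its stop over the head's inlet, and leave the other things on the bench alone.

Things in the scene. Friction and masses are not known exactly. Their poses are not given: they have to be found in the camera images.
- seat (a point): Centre of the flat floor of the round nest (128 mm wide, walls 12 mm high) in the fixed leak-test fixture, 16 mm above the bench. x axis: horizontal loading direction, from the shelf to the lip; z up; y to the left of x. All offsets given here are in this frame, heights above this floor. A seated head has its axis at this centre and head_mid 46 mm above it.
- shelf_edge (a point): Middle of the edge where the loading shelf ends above the nest: 66 mm from seat towards -x, 28 mm above it. The flat shelf runs back from here 184 mm, with guide strips at y = +-64 mm, 10 mm higher. The head tips into the nest as its axis passes this edge. Axes as seat.
- lip (a point): Tip of the fixed steel lip at the far side of the nest, at its underside: 57 mm from seat along +x, 19.5 mm above it; 36 mm wide, 6 mm thick. The wall behind it, 64 mm from seat, stops the head's front edge. Axes as seat.
- head_mid (a point): Shower head standing spray face down on the shelf, 92 mm high, 0.36 kg. Point on its axis, 46 mm above its underside; z along the stem. From below: disc 125 mm wide, 17 mm thick (flat top from radius 45 out), dome to 30 mm, neck 41 mm wide to 62 mm, stem 24 mm wide to 92 mm. Slides on shelf and nest with friction about 0.3. Pushed home it leans 0.2 rad, rear edge up on the latch.
- head: The same shower head; origin at the centre of its underside, z up along the stem.
- latch (a joint): Bevelled spring bolt, 36 mm wide, in a slot of the shelf at the nest's rear. Value: how far it is pushed back, m; 0 = sprung out (tip at x = -58 mm of seat), at most 0.009. Its top is 26.5 mm, the nose's underside 18.3 mm above seat. 5 to 10 N down on the head's rear rim (x about -54 mm) drives it back by its bevel; once the head is flat it snaps over the rim and reads 0 again.
- test_arm (a joint): Swinging arm on a post whose axis is at x = +118 mm, y = 0 of seat; rad. 0 = its stop: the arm lies over the nest pointing to -x, its probe tip 96 mm above seat, 4 mm clear of a seated head's stem. Grows as it swings towards -y; 1.57 points to -y; stop at 1.8; clear of the nest from about 1.2. It stays where it is left; 0.5 N at the knob moves it. Bar 107 to 119 mm above seat.
- test_knob (a point): Middle of the upright black knob at the end of the test arm, 143 mm above seat and 145 mm from the post's axis. Knob 20 mm thick, 32 mm tall (127 to 159 mm above seat). Pinch it from above or push it sideways. Its x axis points along the arm to the post.
- tested_head: A second shower head of the same kind, standing on the bench apart from the fixture; leave alone. Origin at the centre of its underside.
- driver_1: Screwdriver with red and black handle, 182 mm long, at the front of the bench; leave alone. Origin at its middle, at bench height.
- brush_1: Purple brush, 86 x 30 x 55 mm, on the bench at the right; leave alone. Origin at the centre of its underside.
- marker: Marker pen, 135 mm long, at the front of the bench; leave alone. Origin at its middle, at bench height.
There are look-alikes about, which are no part of the job. What is shaped like the head but blue, pink or yellow is not meant.

How it is judged:
On the way, in this order (a step that is already met when the one before it is completed fails the run):
1. the test arm is swung well clear of the nest (value of joint test_arm above 1 rad), for 0.2 s.
2. the head leans in the nest: front edge down under the lip, rear edge still up on the latch (angle between head_mid's own z axis and vertical between 0.12 and 0.3 rad and x of head_mid in the frame of seat between 0.003 and 0.018 m and y of head_mid in the frame of seat between -0.006 and 0.006 m and z of head_mid in the frame of seat below 0.066 m), for 0.2 s.
3. the head is flat in the nest and the latch has snapped over its rim (angle between head_mid's own z axis and vertical below 0.04 rad and horizontal distance between head_mid and seat below 0.006 m and z of head_mid in the frame of seat below 0.049 m and value of joint latch below 0.002 m), for 0.3 s.
At the end, for the whole second after the job is handed in: The head lies flat in the nest (tilt under 0.04 rad, axis within 6 mm of the seat's centre, down on the floor within 3 mm), the latch is out over its rim (within 2 mm of 0), and the test arm is at its stop over the inlet (under 0.06 rad), all at rest and released (all of step 3 and value of joint test_arm below 0.06 rad and linear speed of head below 0.02 m/s); the robot touches nothing.
It fails at once if a bystander is moved (distance of any of tested_head, driver_1, brush_1, marker from where it was at the start of the episode above 0.015 m).
It fails at once if the head is knocked over or thrown off (angle between head_mid's own z axis and vertical above 0.8 rad or height (world z) of head_mid below 0.05 m).
It also fails if it takes over 72 s, if anything falls off the work surface, if the arm or the gripper's body presses on something with over 40 N, if the wrist force passes 120 N, or if a joint passes its speed limit or range.

ROBOT

A 6-joint arm with a two-finger parallel gripper is mounted at the origin on a cart in front of the work surface, level with it; the furniture and walls round the work are solid. World frame = base frame: x ahead of the robot, y to its left, z up, the work surface at z = 0. Lengths are in m, angles in rad, forces in N, time in s.
With the tool pointing down it reaches from about 0.3 to 0.75 m from the base axis. Payload 8.5 kg.
Tool frame: the origin (TCP) lies midway between the tips of the shut fingers; the grasp point (between the pads) lies 19 mm behind it; z points along the fingers, y is the line along which they close (so a half turn about z gives the same grasp; the last joint's range is limited). The gripper opens to 88 mm and grips with 3 to 60 N. Pads are 18 mm wide; open, the fingers measure 123 mm over their backs; the gripper's body (75 mm by 187 mm) begins 45 mm behind the grasp point.
Start: joints at [1.067, 0.381, 1.297, -0, 1.464, -0.215], TCP at [0.157, 0.527, 0.239] pointing down, gripper open.
Joint ranges: [-3.11, 3.11], [-0.89, 2.33], [0.22, 2.48], [-1.42, 4.56], [0.17, 2.85], [-2.88, 2.88]. Speed limits (rad/s): [2.39, 2.39, 3.14, 3.14, 3.14, 3.14].

INTERFACE

Orientations are given as a unit quaternion [w, x, y, z].
In Python, from rig import * gives the robot as it stands. The module is installed in compiled form; this text tells all that it offers. Calls block until the motion is done:
- movep(position, orientation): joint-space move of the TCP to a pose.
- movel(position, ori=None, v=0.15): straight line of the TCP; ori=None keeps the orientation; v is the mean speed in m/s.
- goto_joints(angles): joint-space move.
- open_jaws() and clamp(grasp_force=None): open the fingers fully, or close them until they stop; grasp_force is the grip in N (None keeps the last).
- hold(seconds).
- solve_ik(position, orientation): joint angles nearest the present ones, or None.
- get_obs(): the state.
- get_image(name): name is "scene" or "top" or "wrist"; returns the picture (420x560x3 uint8, blue, green, red); there is no depth.
- camera_model(name): a dict with "K" (3x3 intrinsics, pixels), "R" (3x3) and "t" (3): a world point X has camera coordinates R X + t. Camera axes: x right, y down, z forward; pixel columns grow to the right and rows downward; lengths in m; the calibration is good to about 2 mm. A picture is of the moment at which its call begins: read the wrist's pose just before it. camera_model takes no time and is no camera call; for the wrist camera it gives the pose at the moment of the call.
A pose or a line that the arm cannot do raises Unreachable and nothing moves.
- hand_in(): hands the job in; it is judged then, once.
Trained networks look in the newest picture that a camera, given by its name, has taken for a name from the list of things; names that differ only in an ending like _2 or _b are one class to them, and where a whole thing is asked for, a point or a joint stands for the part that bears it (a point fixed in the world has none). Each returns a list of dicts, best first, with "confidence" (0 to 1); they miss things now and then, are a little off and sometimes report something else, mostly with a low value. They report only what shows in the picture. A call takes as long as a camera call. They do not tell look-alikes from the thing itself.
- recognise(camera, label): "point" ([column, row] in pixels, amid what is visible of it).
- regions_of(camera, label): "mask" (420x560 bool, what is visible of it) and "point" ([column, row] in pixels, amid what is visible of it).
- place_of(camera, label): "point" ([column, row] in pixels: a listed point, or the origin of a listed thing).
The state is a dict: "clock": time; "q": joint angles; "qd": joint speeds; "effort": joint torques, N m; "eef_pos": TCP position; "tool_rot": TCP orientation; "ft_force": force on the tool from outside, world axes, zero at the start; "torque": the same for the moment, N m; "grip_width": finger opening in m; "finger_force": force on a finger pad.
Only numpy, scipy, OpenCV 4.12 (cv2) and the standard library are available. Lean on these libraries where they do the work, as an engineer would, in place of code of your own. Each camera call takes 0.05 s, during which the arm holds its last target. There are 200 camera calls.

## Working session

There is one attempt and no reset: what is moved stays moved. The work goes in short steps, each a Python script; the robot and the scene stay as the last script left them, time stands still between calls to the robot, and variables do not carry over. Pictures are saved under pics/ and viewed, at most 10 in all, crops included, and the job is handed in when it is done.

```bash
mkdir -p pics
python3 - <<'E'
from rig import *
import cv2,numpy as np
for c in ("scene","top"):
    im=get_image(c); cv2.imwrite(f"pics/{c}0.png",im)
    for l in ("seat","shelf_edge","lip","head_mid","head","test_knob","tested_head","latch"):
        try:
            r=place_of(c,l); print(c,l,[(np.round(d["point"]).tolist(),round(d["confidence"],2)) for d in r[:4]])
        except Exception as e: print(c,l,e)
    m=camera_model(c); print(np.round(-m["R"].T@m["t"],3))
o=get_obs(); print(o["clock"],o["tool_rot"],o["eef_pos"])
E
```

```text
scene seat [([304.0, 252.0], 0.57), ([413.0, 301.0], 0.31)]
scene shelf_edge [([283.0, 239.0], 0.84)]
scene lip [([322.0, 254.0], 0.59)]
scene head_mid [([127.0, 220.0], 0.89), ([214.0, 213.0], 0.75), ([369.0, 235.0], 0.69), ([260.0, 225.0], 0.67)]
scene head [([372.0, 243.0], 0.82), ([129.0, 238.0], 0.79), ([217.0, 226.0], 0.75), ([261.0, 231.0], 0.57)]
scene test_knob [([294.0, 214.0], 0.76), ([286.0, 242.0], 0.34)]
scene tested_head [([400.0, 278.0], 0.58)]
scene latch it knows: brush, driver, head, head_mid, lip, marker, seat, shelf_edge, test_knob, tested_head
[-0.628 -0.813  0.897]
top seat []
top shelf_edge [([287.0, 200.0], 0.83)]
top lip [([323.0, 193.0], 0.59)]
top head_mid [([343.0, 144.0], 0.94), ([259.0, 204.0], 0.92), ([162.0, 181.0], 0.69), ([204.0, 189.0], 0.64)]
top head [([342.0, 151.0], 0.93), ([145.0, 267.0], 0.65), ([206.0, 192.0], 0.64), ([266.0, 205.0], 0.61)]
top test_knob [([298.0, 203.0], 0.58)]
top tested_head [([388.0, 184.0], 0.55)]
top latch it knows: brush, driver, head, head_mid, lip, marker, seat, shelf_edge, test_knob, tested_head
[0.233 0.064 2.021]
0.8 [-7.09328183e-06  1.43893873e-01  9.89593125e-01 -4.97823814e-06] [0.15663014 0.52719711 0.23875913]
```

Run:
```python
import cv2,numpy as np
t=cv2.imread("pics/top0.png"); s=cv2.imread("pics/scene0.png")
a=cv2.resize(t[90:300,120:420],None,fx=2.66,fy=2.66,interpolation=cv2.INTER_CUBIC); cv2.imwrite("pics/tc.png",a)
a=cv2.resize(s[170:350,90:450],None,fx=2.2,fy=2.2,interpolation=cv2.INTER_CUBIC); cv2.imwrite("pics/sc.png",a)
```

```text
(no output)
```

View pics/tc.png

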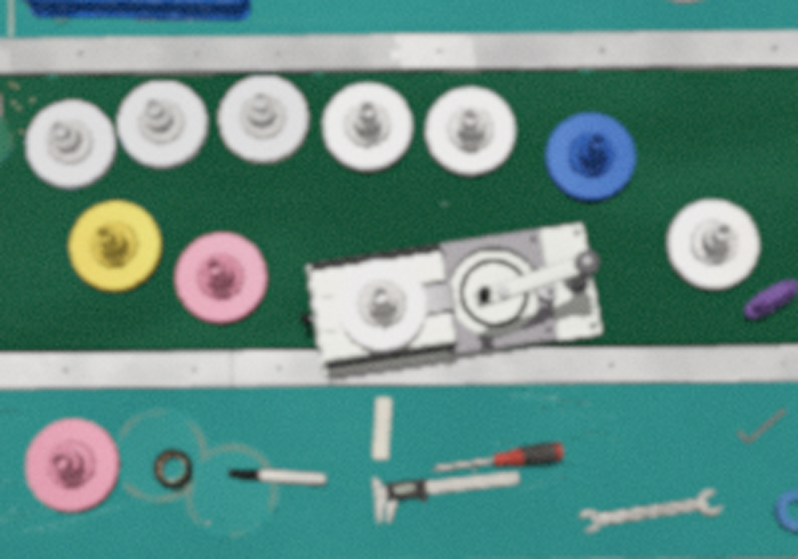

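View pics/sc.png

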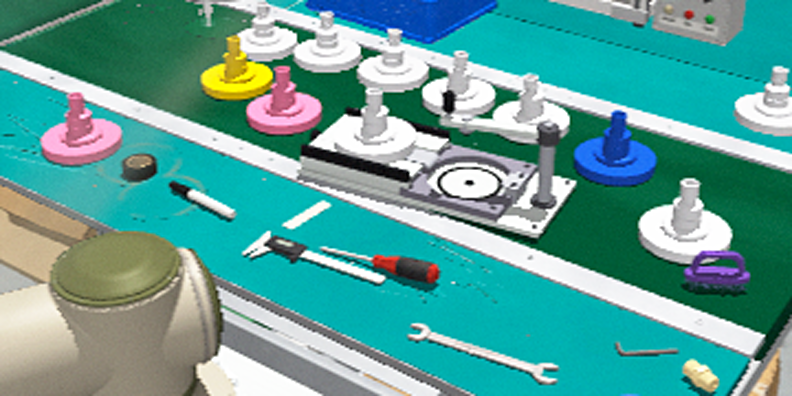

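The top crop shows the fixture centre-left: the white head on the shelf at (382,305) in the crop, which is full-frame (264,205). The nest is at (490,293), and the arm lies over it from the post at (588,262) with the black knob at (485,295). 

Head candidates are the white ones in the back row, the lone white one by the brush (the tested head), and the one on the shelf at full-frame top (264,205), scene (260,231). Only that last one stands on the shelf between the guide strips, so it is the one meant.

Next I'll get a rough fixture pose and a close wrist view.

```bash
cat > h.py <<'E'
from rig import *
import cv2,numpy as np
from scipy.optimize import least_squares
from scipy.spatial.transform import Rotation as R
def ray(m,p,z):
    d=m["R"].T@np.linalg.solve(m["K"],[p[0],p[1],1]); c=-m["R"].T@m["t"]
    return c+d*(z-c[2])/d[2]
def proj(m,X):
    X=(m["R"]@np.atleast_2d(X).T).T+m["t"]; u=(m["K"]@X.T).T; return u[:,:2]/u[:,2:]
def down(yaw): # tool z down, tool x axis at yaw
    q=(R.from_euler('z',yaw)*R.from_euler('x',np.pi)).as_quat(); return [q[3],q[0],q[1],q[2]]
E
python3 - <<'E'
from h import *
mt,ms=camera_model("top"),camera_model("scene")
for n,a,b,z in (("edge",(287,200),(283,239),.044),("lip",(323,193),(322,254),.0355),("headmid",(259,204),(260,225),.09),("headorg",(266,205),(261,231),.044),("knob",(302,200),(294,214),.159),("tested",(388,184),(400,278),0)):
    print(n,ray(mt,a,z)[:2].round(3),ray(ms,b,z)[:2].round(3))
mw=camera_model("wrist");o=get_obs()
Rt=R.from_quat(np.array(o["tool_rot"])[[1,2,3,0]]).as_matrix()
c=-mw["R"].T@mw["t"]; print("cam in tool",(Rt.T@(c-o["eef_pos"])).round(3),(mw["R"]@Rt).round(2),mw["K"])
E
```

```text
edge [0.614 0.018] [0.623 0.029]
lip [ 0.641 -0.116] [ 0.626 -0.12 ]
headmid [0.592 0.121] [0.589 0.1  ]
headorg [0.596 0.096] [0.625 0.123]
knob [ 0.592 -0.031] [ 0.607 -0.023]
tested [ 0.68  -0.367] [ 0.692 -0.361]
cam in tool [ 0.067 -0.    -0.145] [[ 0.    1.    0.  ]
 [-0.97  0.   -0.26]
 [-0.26 -0.    0.97]] [[351.92062423   0.         290.72864145]
 [  0.         351.92062423 218.25593047]
 [  0.           0.           1.        ]]
```

Run:
```python
from h import *
for z in (.36,.33,.30):
    try: movep([0.58,-0.02,z],down(np.pi)); break
    except Unreachable: print("no",z)
im=get_image("wrist"); m=camera_model("wrist"); np.savez("w1.npz",**m)
for l in ("seat","shelf_edge","lip","head_mid","head","test_knob"):
    r=place_of("wrist",l); print(l,[(np.round(d["point"],1).tolist(),round(d["confidence"],2)) for d in r[:3]])
cv2.imwrite("pics/w1.png",im); o=get_obs(); print(o["clock"],o["eef_pos"],o["q"])
```

```text
seat [([270.6, 204.1], 0.8), ([395.0, 198.9], 0.2)]
shelf_edge [([317.2, 200.8], 0.67)]
lip [([319.3, 199.9], 0.66), ([228.3, 211.8], 0.55)]
head_mid [([551.8, 230.5], 0.77), ([173.6, 339.6], 0.74), ([395.7, 199.0], 0.63)]
head [([384.5, 190.4], 0.94), ([530.5, 216.8], 0.76), ([188.5, 323.5], 0.61)]
test_knob [([285.7, 207.1], 0.81)]
3.6417 [ 0.57999555 -0.01981297  0.35998931] [-2.38034744e-01  3.87836799e-01  9.44559073e-01  1.94515569e-05
  1.80924636e+00 -1.80907877e+00]
```

View pics/w1.png

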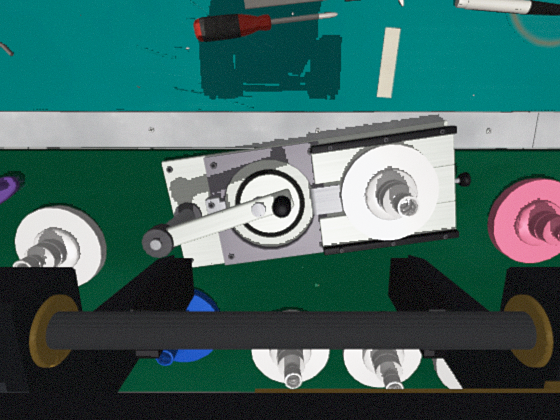

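The wrist view has image right = +y and image down = +x. The nest ring is centred near (270,204), the lip at (228,212) and the knob at (285,207). The post cap is at (157,242), and the head on the shelf has its disc centre at about (390,191). The guide strips run from (311,147) to (456,129) and from (322,250) to (457,233). I'll fit the pose from the strips and these points.

```bash
python3 - <<'E'
from h import *
im=cv2.imread("pics/w1.png"); m=dict(np.load("w1.npz"))
g=im.max(2)
def strip(poly):
    k=np.zeros(g.shape,np.uint8); cv2.fillPoly(k,[np.array(poly)],1)
    n,l,s,c=cv2.connectedComponentsWithStats(((g<60)&(k>0)).astype(np.uint8)); i=1+s[1:,4].argmax()
    v,u=np.where(l==i); P=np.array([ray(m,p,.054)[:2] for p in zip(u,v)])
    r=cv2.minAreaRect((P*1000).astype(np.float32)); d=np.linalg.svd(P-P.mean(0),full_matrices=False)[2][0]; d*=-np.sign(d[1])
    print(s[i],np.round(r[0],1),np.round(r[1],1),"yaw",np.arctan2(d[1],d[0])); return P.mean(0),d
a,b=strip([(305,140),(465,118),(465,136),(305,160)]),strip([(315,240),(465,226),(465,242),(315,260)])
print("strip gap",np.linalg.norm((a[0]-b[0])@np.array([a[1][1],-a[1][0]])))
for n,p,z in (("seat",(270.6,204.1),.016),("edge",(317.2,200.8),.044),("lip",(228.3,211.8),.0355),("knob",(282,206),.175),("knobmid",(285.7,207.1),.159),("post",(157,242),.15),("stem",(407,206),.136),("headmid",(395.7,199),.09),("disc org",(384.5,190.4),.044)):
    print(n,ray(m,p,z).round(4))
# disc: bright region circle at z=.061
E
python3 - <<'E'
import cv2;im=cv2.imread("pics/w1.png")
cv2.imwrite("pics/w1c.png",cv2.resize(im[110:280,130:480],None,fx=2.28,fy=2.28,interpolation=cv2.INTER_CUBIC))
E
```

```text
[ 310  126  147   27 1046] [531.1  95. ] [ 10.1 183.1] yaw -1.4335853006345702
[ 323  229  136   27 1057] [666.7 114.7] [ 13.4 182.4] yaw -1.428643994205385
strip gap 0.13759516451551934
seat [ 0.6231 -0.048   0.016 ]
edge [0.6121 0.016  0.044 ]
lip [ 0.6296 -0.1052  0.0355]
knob [ 0.5891 -0.0278  0.175 ]
knobmid [ 0.5939 -0.0244  0.159 ]
post [ 0.6343 -0.1615  0.15  ]
stem [0.5979 0.1056 0.136 ]
headmid [0.5999 0.1068 0.09  ]
disc org [0.5979 0.105  0.044 ]
```

View pics/w1c.png

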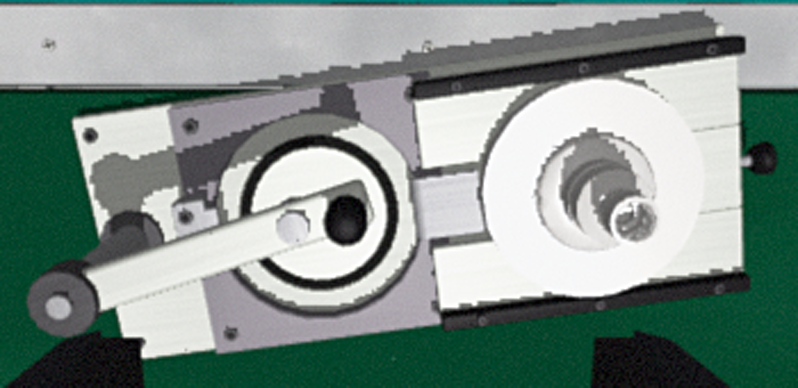

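The crop confirms it: the white head sits on the shelf between the black guide strips, with disc centre ≈(593,185) in the crop. The test arm over the nest is slightly swung, by about 0.18 rad. I get seat ≈ (0.6215, -0.0495) and yaw ≈ -1.43. Next I'll swing the arm away by pinching its knob.

```bash
cat >> h.py <<'E'
S=np.array([0.6215,-0.0495]); YAW=-1.430
def W(x,y,z):  # seat frame -> world
    c,s=np.cos(YAW),np.sin(YAW); return np.array([S[0]+c*x-s*y,S[1]+s*x+c*y,z+.016])
def K(th): # knob position xy, and arm direction (world)
    P=W(.118,0,0); a=YAW+np.pi+th; return P+.145*np.array([np.cos(a),np.sin(a),0]),a
E
python3 - <<'E'
from h import *
k,a=K(.178); print(k)
k[:2]=[.592,-.026]; P=W(.118,0,0)
movep([k[0],k[1],.24],down(a)); movel([k[0],k[1],.142],v=.12)
clamp(8); o=get_obs(); print(o["grip_width"],o["finger_force"],o["ft_force"],o["clock"])
for th in np.linspace(.178,1.5,8)[1:]:
    k,a=K(th); movel([k[0],k[1],.142],down(a),v=.15)
o=get_obs(); print(o["grip_width"],o["ft_force"],o["eef_pos"])
open_jaws(); movel([k[0],k[1],.25],v=.25)
# look for refinement from above nest
movep([0.55,0.0,.30],down(np.pi))
im=get_image("wrist"); m=camera_model("wrist"); np.savez("w2.npz",**m); cv2.imwrite("pics/w2.png",im)
for l,z in (("seat",.016),("shelf_edge",.044),("lip",.0355),("head_mid",.09),("head",.044),("test_knob",.159)):
    r=place_of("wrist",l); print(l,[(np.round(d["point"],1).tolist(),round(d["confidence"],2),ray(m,d["point"],z)[:2].round(4).tolist()) for d in r[:2]])
print(get_obs()["clock"])
E
```

```text
[ 0.59261268 -0.0286384   0.016     ]
0.019211703250535596 7.997509940009877 [ 0.49898141  1.0133417  -0.37473707] 6.8
0.01896677953935989 [-3.56236928 -0.14173062 -2.62135518] [ 0.49370428 -0.17655042  0.1417731 ]
seat [([252.9, 238.2], 0.64, [0.6229, -0.0497])]
shelf_edge [([304.3, 238.2], 0.91, [0.6138, 0.0148])]
lip [([207.3, 251.9], 0.76, [0.6342, -0.1042]), ([395.2, 238.7], 0.67, [0.6173, 0.1259])]
head_mid [([394.0, 239.9], 0.87, [0.6007, 0.1078]), ([148.3, 390.1], 0.56, [0.7893, -0.1718])]
head [([161.5, 359.5], 0.89, [0.7813, -0.1716]), ([380.9, 226.0], 0.8, [0.5987, 0.1052])]
test_knob [([73.5, 143.0], 0.68, [0.4968, -0.1734])]
12.0167
```

View pics/w2.png

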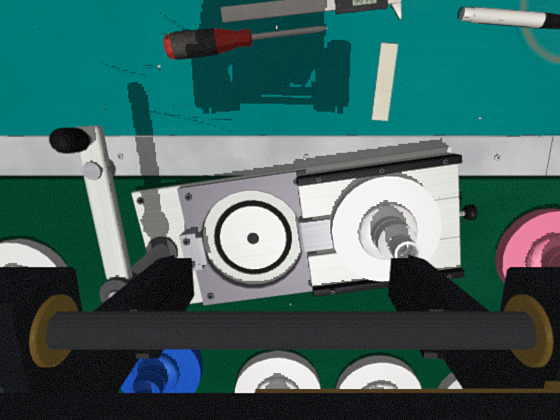

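The arm is now well aside. The nest floor dot is at (253,238), giving seat (0.623, -0.050), which agrees with the estimate. Next I'll push the head along the shelf.

```bash
sed -i 's/^S=.*YAW=/S=np.array([0.6224,-0.0497]); YAW=/' h.py
cat >> h.py <<'E'
PSI=YAW+np.pi
def F(): # force in seat frame
    f=np.array(get_obs()["ft_force"]); c,s=np.cos(YAW),np.sin(YAW); return np.round([c*f[0]+s*f[1],-s*f[0]+c*f[1],f[2]],2)
E
python3 - <<'E'
from h import *
clamp(10)
movep(W(-.236,0,.13),down(PSI)); movel(W(-.236,0,.032),v=.12); print(get_obs()["grip_width"],F())
f0=F()
for x in (-.20,-.16,-.14,-.13,-.12,-.11,-.10,-.095,-.09,-.086,-.083,-.080):
    movel(W(x,0,.032),v=.06); f=F()-f0; print(x,f)
    if abs(f[0])>8: break
im=get_image("wrist"); cv2.imwrite("pics/w3.png",im); print(get_obs()["clock"])
m=camera_model("wrist"); print(proj(m,W(0,0,0)),proj(m,W(-.066,0,.028)))
for c in ("wrist","top"):
    get_image(c);mm=camera_model(c);r=place_of(c,"head_mid"); print([(np.round(d["point"],1).tolist(),round(d["confidence"],2),ray(mm,d["point"],.075)[:2].round(3).tolist()) for d in r[:3]])
E
```

```text
0.0004954906588682751 [ 0.3  -0.58  1.11]
-0.2 [-0.65  1.09 -0.6 ]
-0.16 [-1.58  0.36 -0.35]
-0.14 [-1.24  0.25 -0.28]
-0.13 [ 0.17  0.56 -0.8 ]
-0.12 [ 0.63  0.25 -1.58]
-0.11 [-1.06  0.09 -0.86]
-0.1 [-0.45  0.72 -1.83]
-0.095 [ 0.51  0.75 -0.66]
-0.09 [ 0.03  0.36 -1.38]
-0.086 [-0.99  0.78 -1.09]
-0.083 [ 0.39  0.32 -1.69]
-0.08 [-0.54  0.58 -0.63]
20.45
[[292.04491553 379.12888925]] [[292.46033409 301.42688766]]
[]
[([342.7, 142.3], 0.96, [0.824, -0.191]), ([161.6, 181.3], 0.92, [0.683, 0.477]), ([147.5, 266.0], 0.89, [0.374, 0.52])]
```

View pics/w3.png

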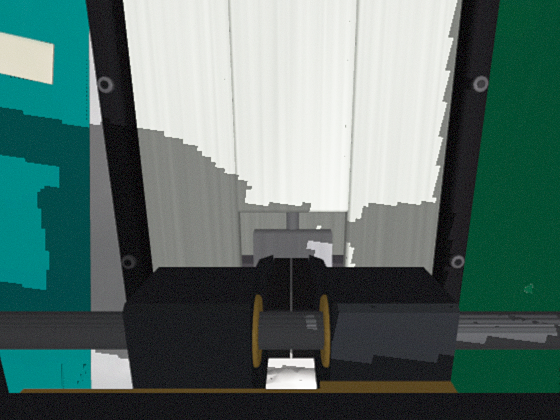

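The fingers at column 292 are centred between the guide strips, and the head is ahead of them, hidden. I'll push the last few mm in small steps with a force check.

Run:
```python
from h import *
f0=np.mean([F() for _ in range(3)],0)
for x in np.arange(-.0785,-.0655,.0015):
    movel(W(x,0,.032),v=.03); hold(.05); f=F()-f0; print(round(x,4),f.round(1))
    if abs(f[0])>4: break
x0=x
movel(W(x-.025,0,.032),v=.1); movel(W(-.12,0,.14),v=.2)
hold(.2)
# view from the side/above
movep([0.55,-0.01,.34],down(np.pi)); 
im=get_image("wrist"); m=camera_model("wrist"); cv2.imwrite("pics/w4.png",im[60:300,100:500].repeat(2,0).repeat(2,1)); print(get_obs()["clock"])
for l,z in (("head_mid",.078),("head",.03)):
    r=place_of("wrist",l); print(l,[(np.round(d["point"],1).tolist(),round(d["confidence"],2),ray(m,d["point"],z)[:2].round(4).tolist()) for d in r[:2]])
for n,tl in (("lean",.2),("flat",0)):
    b=np.array([0.,0,.0145 if tl else 0]); ax=np.array([np.sin(tl),0,np.cos(tl)])
    print(n,proj(m,[W(*(b+h*ax)) for h in (0,.046,.092)]).round(0).tolist())
```

```text
-0.0785 [ 0.8 -0.9 -0.2]
-0.077 [ 0.5 -0.9 -0.3]
-0.0755 [-0.6  0.   0. ]
-0.074 [ 1.6 -0.1 -0.1]
-0.0725 [ 1.7 -1.3 -0.6]
-0.071 [ 0.9 -1.2  0.3]
-0.0695 [-0.  -0.7 -1.6]
-0.068 [-4.  -0.5 -1.4]
25.8167
head_mid [([553.6, 255.1], 0.75, [0.6384, 0.313]), ([250.3, 244.3], 0.74, [0.6244, -0.0593])]
head [([531.1, 241.4], 0.64, [0.637, 0.3168])]
lean [[261.0, 231.0], [251.0, 243.0], [238.0, 258.0]]
flat [[262.0, 228.0], [259.0, 239.0], [256.0, 251.0]]
```

View pics/w4.png

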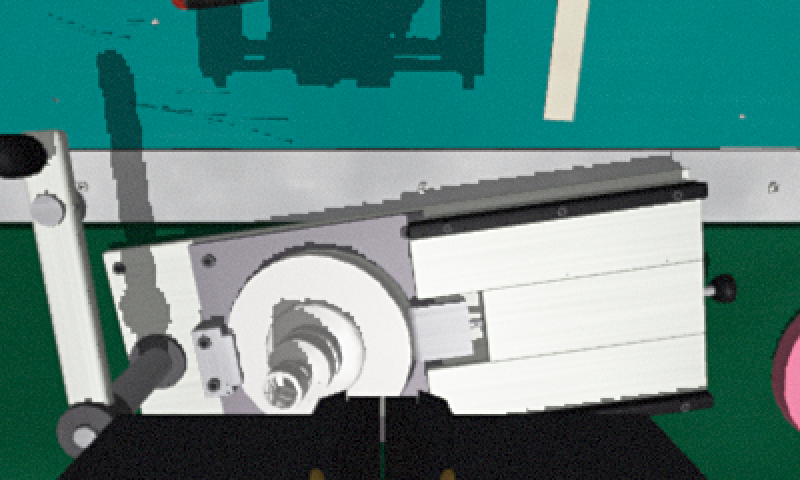

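The stem top is at full-frame (240,254), against a lean prediction of (238,258) and a flat one of (256,251). The head leans under the lip as intended. Next I'll press the rear rim.

Run:
```python
from h import *
movep(W(-.053,0,.13),down(PSI)); movel(W(-.053,0,.052),v=.12); hold(.2)
f0=np.mean([F() for _ in range(3)],0)
for z in np.arange(.046,.0125,-.0015):
    movel(W(-.053,0,z),v=.03); hold(.05); f=F()-f0; print(round(z,4),f.round(1),round(get_obs()["eef_pos"][2]-.016,4))
    if abs(f[2])>20: break
movel(W(-.053,0,.06),v=.1); movel(W(-.053,0,.15),v=.2)
movep([0.55,-0.01,.34],down(np.pi)); 
im=get_image("wrist"); m=camera_model("wrist"); cv2.imwrite("pics/w5.png",im[60:300,100:500].repeat(2,0).repeat(2,1)); print(get_obs()["clock"])
r=place_of("wrist","head_mid"); print([(np.round(d["point"],1).tolist(),round(d["confidence"],2),ray(m,d["point"],.062)[:2].round(4).tolist()) for d in r[:2]])
print(proj(m,[W(0,0,h) for h in (0,.046,.092)]).round(0).tolist())
```

```text
0.046 [ 0.1 -0.5  0.7] 0.0459
0.0445 [-0.9  0.3  0.6] 0.0445
0.043 [0.5 0.8 0.8] 0.043
0.0415 [-0.8  0.1 -0.3] 0.0415
0.04 [-0.2 -0.2  1. ] 0.04
0.0385 [-0.2  0.8  1.4] 0.0386
0.037 [-1.2  0.4  2.1] 0.037
0.0355 [-0.4  0.8  0. ] 0.0351
0.034 [ 0.  -0.2 -0. ] 0.0339
0.0325 [ 0.2 -0.2 -0.2] 0.0324
0.031 [0.3 0.8 0.6] 0.0309
0.0295 [-0.5 -0.6 -0.1] 0.0294
0.028 [-0.8 -0.3 -0.3] 0.0279
0.0265 [-0.1 -0.1  0.3] 0.0265
0.025 [1.  0.4 1.6] 0.0252
0.0235 [ 2.6 -0.2  5.7] 0.0242
0.022 [ 4.6 -1.2  8.2] 0.0231
0.0205 [5.8 0.2 5.9] 0.0214
0.019 [6.7 0.2 2.5] 0.0194
0.0175 [6.2 0.7 1.1] 0.0177
0.016 [ 4.8 -1.9 10.2] 0.0172
0.0145 [ 4.  -6.6 22.1] 0.0172
37.525
[([255.5, 242.2], 0.94, [0.6268, -0.0546]), ([553.2, 255.7], 0.72, [0.6451, 0.3249])]
[[262.0, 228.0], [259.0, 239.0], [256.0, 252.0]]
```

View pics/w5.png

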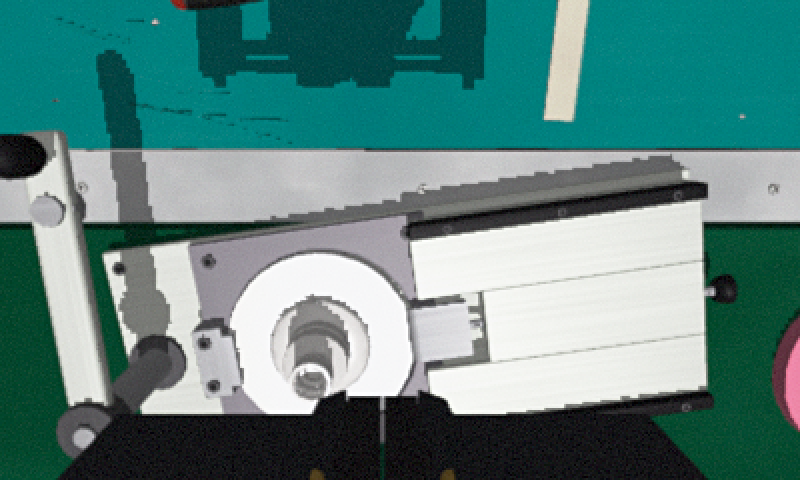

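The head is flat: the stem top is at full-frame (255.5,250), against a prediction of (256,252). The press bottomed out at 17.2 mm, and the bolt sits in the same place as when sprung out, touching the rim at crop (412,330). Next I'll swing the arm back to its stop.

Run:
```python
from h import *
open_jaws()
k,a=K(1.5); k[:2]=[.4937,-.1766]
movep([k[0],k[1],.24],down(a)); movel([k[0],k[1],.142],v=.15); clamp(8); print(get_obs()["grip_width"])
for th in np.linspace(1.5,0.05,9)[1:]:
    k,a=K(th); movel([k[0],k[1],.142],down(a),v=.15)
f0=F()
for th in (.03,.01,-.01,-.025,-.04):
    k,a=K(th); movel([k[0],k[1],.142],down(a),v=.05); hold(.05); f=F()-f0; print(th,f)
    if abs(f[1])>5: break
print(get_obs()["grip_width"])
open_jaws(); hold(.1); p=get_obs()["eef_pos"]; movel([p[0],p[1],.22],v=.2)
movep([0.55,-0.01,.34],down(np.pi))
im=get_image("wrist"); m=camera_model("wrist"); cv2.imwrite("pics/w6.png",im[60:300,100:500].repeat(2,0).repeat(2,1)); print(get_obs()["clock"])
r=place_of("wrist","test_knob"); q=ray(m,r[0]["point"],.159); d=q-W(.118,0,0); print(r[0],q,"theta",np.arctan2(d[1],d[0])-YAW-np.pi)
```

```text
0.018772400578564843
0.03 [ 0.04  0.66 -0.47]
0.01 [ 0.06 -0.14 -0.94]
-0.01 [-1.09 -1.43 -0.88]
-0.025 [  0.63 -11.71   4.28]
0.01915344934339298
48.55
{'point': [278.6, 266.8], 'confidence': 0.58} [ 0.6196646  -0.02217508  0.159     ] theta -0.007925655708656443
```

View pics/w6.png

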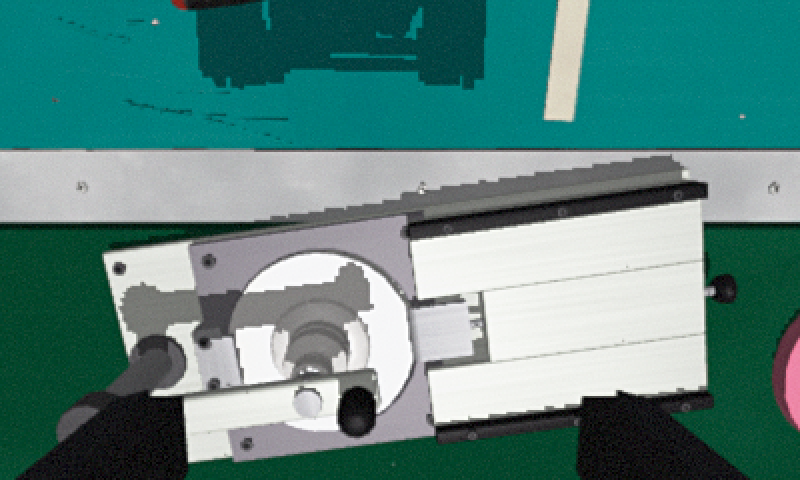

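The arm is at its stop over the inlet, with the knob at crop (357,412) and an angle of about 0. The head is flat and the robot is clear.

```bash
python3 -c "
from rig import *
print(hand_in())"
```

```text
the job is handed in; nothing more can be done
None
```

I handed in the job after about 49 s of the 72 s allowed: in the last pictures the head lies flat under the lip with the latch apparently out over its rim, and the test arm is at its stop, but `hand_in()` returned no verdict.

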